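# Lock the amplifier chassis into its service stand with a spring cotter

### The job

Fold the hinged strap of the service stand down flat over its stud, so that it holds the chassis lug. Then take the spring cotter by its black tab and push its straight leg through the stud's cross hole, feeling for the hole and pushing gently, until the spring leg snaps over behind the stud and the cotter sits fully home; let go of it there. Leave the spool, the jar and the screwdriver where they are.

Things in the scene. Friction and masses are not known exactly. Their poses are not given: they have to be found in the camera images.
- stand: Fixed service stand: aluminium rail 75 (x) by 230 (y) mm, top 30 mm above the bench; behind it, from 70 mm on along +x, an open steel chassis (floor at 30 mm, walls to 89 mm). Origin on the bench under the middle of the stud's slot, z up, +x from the open side towards the chassis. The rail reaches y = -90 to +140 mm.
- slot_middle (a point): Middle of the stud's slot, rail top, stand axes. A rigid upright steel stud, 22 mm diameter, top 69 mm above the bench, is bolted in this slot along y: its axis is at x = 0 but anywhere from y = -9 to +9 mm of here. That offset is NOT in the measured poses: it must be felt or seen. Pushing up to 25 N does not shift the stud.
- hole_nominal (a point): Where the stud's cross hole is if the stud stands in the middle of its slot: x = 0, y = 0, 54 mm above the bench, stand axes. The true hole is up to 9 mm off along y. It runs right through along x, 8 mm wide (y), 10 mm high, square edges, no chamfer; the stud's face at its mouth is at x = -9 mm (-11 above and below).
- hinge (a point): Middle of the strap's hinge axis, stand axes: at stand y = +112 mm, 35.5 mm high, parallel to x. Lugs beside it reach 52 mm high.
- strap (a joint): Angle of the hinged steel strap, rad: 0 = flat down, more when lifted; stays where left. Pressed down at strap_press 2 to 5 N moves it. From the hinge it reaches 172 mm towards -y, 32 mm wide, 44 mm at its free end, where a slot drops over the stud; 5 mm thick. Flat, its top is 38 mm high and rests on the solid lug.
- strap_press (a point): Point on the strap's top face, on its centre line, 55 mm from the hinge axis (the stud is 112 mm from it). Moves with the strap.
- cotter: Loose spring cotter (hair pin), about 60 g, flat on the bench. Origin on its underside, under the straight leg at the tab's front face; x along the leg, z up. Push it in along the stand's +x, z up. Home: its origin is 13 mm before the stud's axis (stand x = -13), underside 51 mm high; the tab strikes the stud 2 mm further. Let go, it droops about 0.2 rad. Wire bow behind, to x = -48.
- tab (a point): Middle of the cotter's black plastic tab (at x = -17, y = 6, z = 13 mm of the cotter), cotter axes. The tab is 32 (x) by 22 (y) by 26 mm (z, from the underside); grip it across its 22 mm width, along y.
- leg_tip (a point): Centre of the blunt end of the cotter's straight leg, cotter axes: at x = 60, y = 0, z = 3 mm of the cotter. The leg is 6 mm in diameter, straight from the tab.
- throat (a point): Inmost point of the wavy spring leg (5 mm wire, on the +y side of the straight leg, hinged in the tab), at rest x = 25.5, y = 10, z = 3 mm of the cotter; its flared tip is at x = 40, y = 16. It rides up the stud and snaps over while the cotter's origin goes from about 45 to 19 mm before the stud's axis; that takes about 5 to 12 N.
- spring_leg (a joint): How far the cotter's spring leg is spread, rad: 0 at rest, about 0.1 while its throat rides over the stud, under 0.02 again once it has snapped over. Preloaded, 0.7 N m/rad.
- spool: Bystander: grey spool, 52 mm diameter, 40 mm high, origin under its middle.
- jar: Bystander: small jar, 48 mm diameter, 60 mm high, origin under its middle.
- driver: Bystander: screwdriver 180 mm long lying on the bench along its x.
There are look-alikes about, which are no part of the job. Of the things that look like the cotter, the largest one is meant.

How it is judged:
By the outcome, as a careful person would: the job done as asked, in the order asked, and still so for the second after the job is handed in, with the robot touching nothing.
It also fails if it takes over 72 s, if anything falls off the work surface, if the arm or the gripper's body presses on something with over 40 N, if the wrist force passes 120 N, or if a joint passes its speed limit or range.

### The arm

A 6-joint arm with a two-finger parallel gripper is mounted at the origin on the work surface. World frame = base frame: x ahead of the robot, y to its left, z up, the work surface at z = 0. Lengths are in mm, angles in rad, forces in N, time in s.
With the tool pointing down it reaches from about 275 to 750 mm from the base axis. Payload 10.2 kg.
Tool frame: the origin (TCP) lies at the very end of the fingers, on their centre line; the grasp point (between the pads) lies 19 mm behind it; x points along the fingers, y is the direction in which the jaws open and shut, and the axes are right-handed (so a half turn about x gives the same grasp; the last joint's range is limited). The gripper opens to 85 mm and grips with 20 to 120 N. Pads are 22 mm wide; open, the fingers measure 114 mm over their backs; the gripper's body (76 mm by 85 mm) begins 54 mm behind the grasp point. The pads swing forward as they close: fully open they stand 13 mm farther back than shut.
Start: joints at [-1.372, 0.313, 1.498, -0, 1.331, -0.223], TCP at [214.925, -478.997, 231.294] pointing down, gripper open.
Joint ranges: [-2.94, 2.94], [-0.97, 2.17], [0.19, 2.56], [-1.23, 4.37], [0.02, 3.11], [-2.88, 2.88]. Speed limits (rad/s): [2.39, 2.39, 3.01, 3.14, 3.14, 3.14].

### API

Orientations are given as a unit quaternion [w, x, y, z].
In Python, from rig import ctrl, viewer, order gives the robot as it stands. The module is installed in compiled form; this text tells all that it offers.
- The arm moves only by the tool carry_out, never from a script. Its argument "deltas" is a list of rows, each a list of 7 numbers: the gripper command: -1 is fully open, 1 is shut, values between are in proportion, then the shift along the tool's x, y, z in mm, then the turn, a rotation vector about the tool's x, y, z in degrees. A call has exactly 5 rows; each row is the pose to reach, as a shift and turn from the pose commanded when the call began, along the tool's axes at that moment; what a row does not reach only later rows make up. A row lasts 1/8 s, in which the tool goes at most 62.5 mm and 10.7 degrees, less where a joint would pass 70% of its speed; a pose out of reach is approached as far as the arm can. A call with a gripper value outside its range is refused whole. The fingers move at their own pace and stop on an object; "newtons" is the grip in N (left out, the last holds). Time passes only in rows, so rows that repeat a pose let the fingers close, or fill a call up. It gives the time, the measured TCP pose, the force and the opening at its end, in the units of the state.
- ctrl.sense(): the state, without advancing time (a new reading comes with each control period).
- viewer.capture(name): name is "scene" or "side" or "wrist"; returns the picture (420x560x3 uint8, red, green, blue); there is no depth.
- viewer.calibration(name): a dict with "fx", "fy", "cx", "cy" (pixels), "xyz" and "attitude" of the camera in the world; the wrist camera has in their place "T_tool_cam" (4x4, takes a point from camera to tool coordinates, whose origin is the TCP and whose axes are the tool frame's). Camera axes: x right, y down, z forward; pixel columns grow to the right and rows downward; lengths in mm; the calibration is good to about 2 mm. A picture is of the moment at which its call begins: read the wrist's pose just before it. calibration takes no time and is no camera call.
- order.finish_job(): hands the job in, once; it reports no verdict.
The state is a dict: "time_s": time; "joints": joint angles; "dq": joint speeds; "tau": joint torques, N m; "eef_pos": TCP position; "ee_rot": TCP orientation; "force": force on the tool from outside, world axes, zero at the start; "wrist_torque": the same for the moment, N m; "grip_width": opening from 0.0 (shut) to 1.0 (fully open).
Only numpy, scipy, OpenCV 4.12 (cv2) and the standard library are available. Lean on these libraries where they do the work, as an engineer would, in place of code of your own. Each camera call takes 0.05 s, during which the arm holds its last target. There are 200 camera calls.

## Working session

There is one attempt and no reset: what is moved stays moved. The work goes in short steps, Python scripts to look and compute and a tool call to move; the robot and the scene stay as the last step left them, time stands still between calls to the robot, and variables do not carry over. Pictures are saved under pics/ and viewed, about 8 in all and at most 12, crops included, and the job is handed in when it is done.

Besides the shell and the picture viewer there is one more tool, called after "Request:" by a JSON object that holds its "name" and its "arguments", one argument or row to a line. carry_out: Moves the arm, as the interface text tells. Its arguments: {"type":"object","properties":{"deltas":{"type":"array"},"newtons":{"type":"number"}},"required":["deltas"]}

```bash
mkdir -p pics; ls
cat > h.py <<'E'
import numpy as np, cv2
from scipy.spatial.transform import Rotation as R
from rig import ctrl, viewer, order
def rot(q): return R.from_quat([q[1],q[2],q[3],q[0]]).as_matrix()
def cam(name, s=None):
    c=viewer.calibration(name)
    K=np.array([[c['fx'],0,c['cx']],[0,c['fy'],c['cy']],[0,0,1.]])
    if name=='wrist':
        s=s or ctrl.sense(); T=np.array(c['T_tool_cam']); Rt=rot(s['ee_rot'])
        return K, Rt@T[:3,:3], Rt@T[:3,3]+np.array(s['eef_pos'])
    a=np.array(c['attitude']); 
    return K, (rot(a) if a.size==4 else a.reshape(3,3)), np.array(c['xyz'],float)
def ray(C,u,v):
    K,Rc,o=C; d=Rc@np.linalg.solve(K,[u,v,1.]); return o,d/np.linalg.norm(d)
def onz(C,u,v,z):
    o,d=ray(C,u,v); return o+d*(z-o[2])/d[2]
def proj(C,P):
    K,Rc,o=C; p=K@(Rc.T@(np.array(P,float)-o)); return p[:2]/p[2]
def two(C1,p1,C2,p2):
    o1,d1=ray(C1,*p1);o2,d2=ray(C2,*p2)
    t=np.linalg.lstsq(np.c_[d1,-d2],o2-o1,rcond=None)[0]
    a,b=o1+t[0]*d1,o2+t[1]*d2
    return (a+b)/2,np.linalg.norm(a-b)
def save(name,img): cv2.imwrite('pics/'+name,cv2.cvtColor(img,cv2.COLOR_RGB2BGR))
E
python3 - <<'E'
from h import *
for n in ['scene','side']:
    i=viewer.capture(n); save(n+'0.png',i); print(n,viewer.calibration(n))
print(viewer.calibration('wrist')); print(ctrl.sense())
a=cv2.imread('pics/scene0.png');b=cv2.imread('pics/side0.png')
E
```

```text
pics
scene {'fx': 493.7676108553383, 'fy': 493.7676108553383, 'cx': 277.3206222226397, 'cy': 211.10313355028347, 'xyz': array([ 825.62140096, -670.20516892, 1064.80484521]), 'attitude': array([-0.30214562,  0.9220159 ,  0.23233826, -0.0679237 ])}
side {'fx': 533.658364458118, 'fy': 533.658364458118, 'cx': 281.37994963377815, 'cy': 212.64433355861502, 'xyz': array([   7.5141416 ,  779.26672788, 1082.65854433]), 'attitude': array([ 0.09429468, -0.22760569,  0.9075039 , -0.34020704])}
{'fx': 349.8812911850498, 'fy': 349.8812911850498, 'cx': 287.73305026285425, 'cy': 205.77760365401772, 'T_tool_cam': array([[ 5.84507799e-04, -2.66325447e-01,  9.63882988e-01,
        -1.42704653e+02],
       [ 9.99999829e-01,  1.67862601e-04, -5.60028161e-04,
        -5.43160512e-01],
       [-1.26501548e-05,  9.63883151e-01,  2.66325499e-01,
        -6.71911100e+01],
       [ 0.00000000e+00,  0.00000000e+00,  0.00000000e+00,
         1.00000000e+00]])}
{'time_s': 0.1, 'joints': array([-1.37237756e+00,  3.13412111e-01,  1.49838057e+00,  8.68306903e-06,
        1.33101107e+00, -2.23407970e-01]), 'dq': array([-0.00153186, -0.00174488, -0.00183392,  0.00022342,  0.00105995,
       -0.00153904]), 'tau': array([ 2.02433373e-03, -4.12898648e+01, -2.60143358e+01, -2.03914296e-04,
        3.02622546e-03,  4.89475234e-07]), 'eef_pos': array([ 214.88836023, -478.74538907,  230.77573953]), 'ee_rot': array([ 0.14760615,  0.69144573,  0.14846238, -0.69142906]), 'force': array([-0.37797183, -0.03213409,  0.82566968]), 'wrist_torque': array([0.00744452, 0.01968858, 0.0145832 ]), 'grip_width': 1.0046919176274611}
```

View pics/scene0.png

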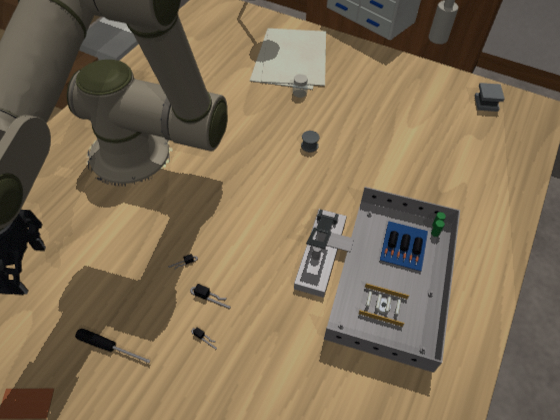

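View pics/side0.png

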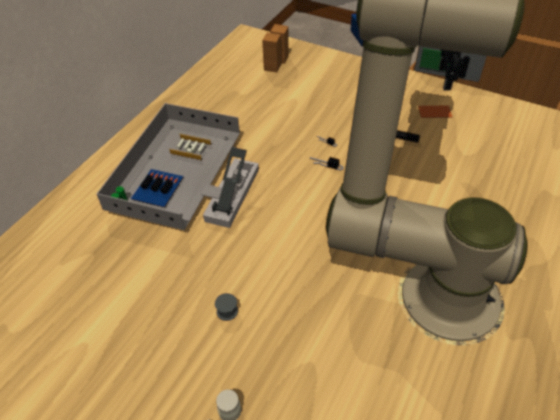

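Scene view: three cotter-like things with black heads are at about (188,260), (205,293) and (200,335). The one at (205,293) looks largest. The stand rail runs (345,215)–(310,290), with the strap lifted and its hinge at the top end (325,218). I'll enlarge both areas to confirm.

Run:
```python
from h import *
a=cv2.imread('pics/scene0.png')
c=cv2.resize(a[240:360,160:250],None,fx=4,fy=4,interpolation=cv2.INTER_CUBIC)
d=cv2.resize(a[195:315,280:380],None,fx=4.0,fy=4,interpolation=cv2.INTER_CUBIC)
cv2.imwrite('pics/crop1.png',np.hstack([c,d]))
C=cam('scene')
hsv=cv2.cvtColor(a,cv2.COLOR_BGR2GRAY)
m=(hsv[240:360,160:250]<45).astype(np.uint8)
n,l,s,ce=cv2.connectedComponentsWithStats(m)
for i in range(1,n):
    if s[i,4]>12: print(s[i],ce[i]+[160,240],onz(C,*(ce[i]+[160,240]),20))
```

```text
[23 15 11 10 72] [188.01388889 258.93055556] [ 358.80257465 -222.44451188   20.        ]
[ 34  44  16  16 166] [201.40361446 291.61445783] [ 435.80516048 -280.94162122   20.        ]
[33 88 11 11 79] [198.27848101 333.02531646] [ 485.37922891 -369.36101953   20.        ]
```

View pics/crop1.png

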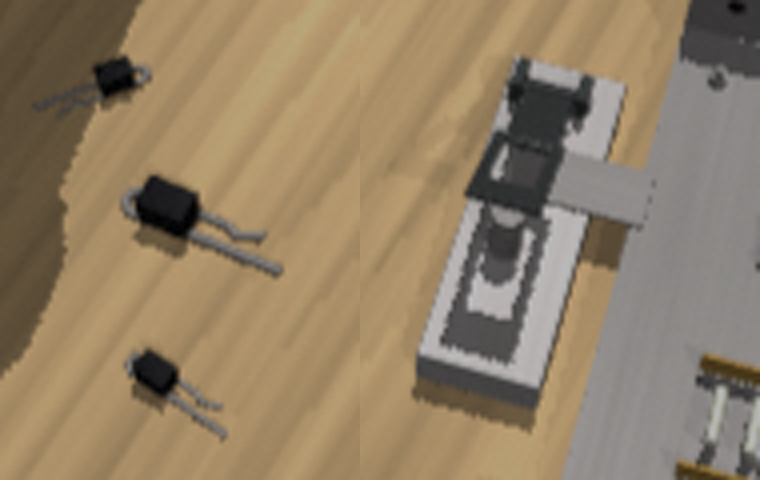

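The crop confirms it: the middle one (black tab at 201,292) has about twice the black area of the other two, so it is the cotter. Its straight leg tip is near (229,307) and its spring leg near (226,299). Next I'll get coarse poses.

Run:
```python
from h import *
C=cam('scene')
f=lambda u,v:(280+(u-360)/4,195+v/4)
P={k:onz(C,*f(*p),30) for k,p in dict(tl=(515,60),tr=(627,85),bl=(417,355),br=(540,388)).items()}
for k in P: print(k,P[k].round(1))
print([np.linalg.norm(P[a]-P[b]).round(1) for a,b in ['tl tr'.split(),'bl br'.split(),'tl bl'.split(),'tr br'.split()]])
y=(P['tl']-P['bl']+P['tr']-P['br'])[:2]; psi=np.arctan2(-y[0],y[1]); print('yaw of stand',psi)
ex=np.array([np.cos(psi),np.sin(psi)]);ey=np.array([-ex[1],ex[0]])
ctr=sum(P.values())[:2]/4; print('center',ctr,'origin',ctr-25*ey)
g=lambda u,v:(160+u/4,240+v/4)
tip=onz(C,*g(281,270),3); tab0=onz(C,*g(200,235),3); print('tip',tip,'leg root',tab0,'yaw cot',np.arctan2(*(tip-tab0)[1::-1]), np.linalg.norm(tip-tab0))
print(rot(ctrl.sense()['ee_rot']).round(3))
```

```text
tl [578.4  57.6  30. ]
tr [650.5  74.1  30. ]
bl [ 619.2 -164.2   30. ]
br [ 691.6 -149.2   30. ]
[np.float64(73.9), np.float64(74.0), np.float64(225.5), np.float64(227.1)]
yaw of stand 0.18210035146461961
center [634.93073289 -45.42203252] origin [639.45812276 -70.00866997]
tip [ 510.74224451 -277.04708736    3.        ] leg root [ 457.37125   -280.5862179    3.       ] yaw cot 0.06621493031957083 53.4882089789334
[[-0.     0.409 -0.912]
 [ 0.001 -0.912 -0.409]
 [-1.    -0.001 -0.   ]]
```

Request:
{"name": "carry_out", "arguments": {
  "deltas": [
    [1,0,-20,-54,-10,0,0],
    [1,0,-40,-108,-20,0,0],
    [1,0,-60,-162,-30,0,0],
    [1,0,-80,-216,-40,0,0],
    [1,0,-98,-268,-50,0,0]
  ],
  "newtons": 50
}}

```text
time_s: 0.72
eef_pos: [420.4, -278.2, 231.2]
ee_rot: [-0.428, -0.563, -0.428, 0.563]
force: [-0.5, -0.9, 1.4]
grip_width: -0.003
```

```bash
cat >> h.py <<'E'
def go(pos,yaw,tilt=(0,0)):
    """delta row (tool axes, from the measured pose) to TCP pos, tool down, tool z at world angle yaw; tilt = roll about tool z, pitch about tool y, deg"""
    s=ctrl.sense(); Rt=rot(s['ee_rot']); c,n=np.cos(yaw),np.sin(yaw)
    T=np.array([[0,-n,c],[0,c,n],[-1,0,0]])@R.from_rotvec(np.radians([0,tilt[1],tilt[0]])).as_matrix()
    d=Rt.T@(np.array(pos)-s['eef_pos']); w=np.degrees(R.from_matrix(Rt.T@T).as_rotvec())
    print('t',round(s['time_s'],2),'pos',np.round(s['eef_pos'],1),'F',np.round(s['force'],1),'w',round(s['grip_width'],3)); print('delta',d.round(1),w.round(1))
psi=0.182; O=np.array([639.5,-70.0])
def stand(x,y,z,psi=None,O_=None):
    p=globals()['psi'] if psi is None else psi; o=O if O_ is None else O_
    return np.array([o[0]+np.cos(p)*x-np.sin(p)*y,o[1]+np.sin(p)*x+np.cos(p)*y,z])
E
python3 - <<'E'
from h import *
go([420,-280,231],psi)
s=ctrl.sense(); C=cam('wrist',s); i=viewer.capture('wrist'); save('w1.png',i)
go(stand(-30,0,240),psi)
E
```

```text
t 0.72 pos [ 420.4 -278.2  231.2] F [-0.5 -0.9  1.4] w -0.003
delta [0.2 0.1 1.8] [-115.9   -0.     0. ]
t 0.78 pos [ 423.7 -274.1  231.2] F [2.  4.9 0.5] w 0.002
delta [  -8.1  129.2 -239.8] [-115.3   -0.    -0.2]
```

View pics/w1.png

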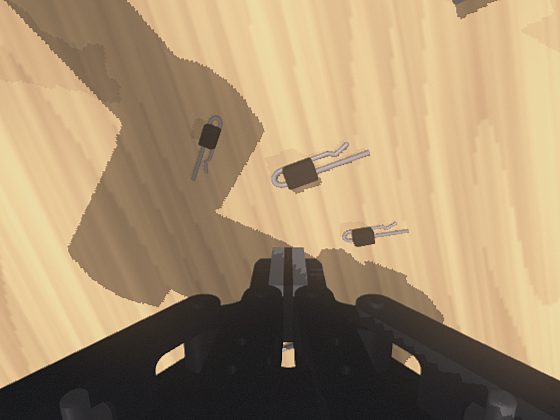

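Wrist view: the large cotter's tab is at (300,173) with its leg tip at (369,153). The two smaller look-alikes are at (209,135) and (363,236). The arm was still settling, so I'll measure again later. Now to the stand.

Request:
{"name": "carry_out", "arguments": {
  "deltas": [
    [1,-8,26,-48,-10,0,0],
    [1,-8,52,-96,-20,0,0],
    [1,-8,77,-144,-30,0,0],
    [1,-8,103,-192,-40,0,0],
    [1,-8,129,-240,-50,0,0]
  ]
}}

```text
time_s: 1.4
eef_pos: [609.9, -82.7, 239.0]
ee_rot: [0.626, 0.329, 0.626, -0.329]
force: [-0.4, -0.8, 0.7]
grip_width: 0.001
```

Request:
{"name": "carry_out", "arguments": {
  "deltas": [
    [1,0,0,0,-10,0,0],
    [1,0,0,0,-20,0,0],
    [1,0,0,0,-30,0,0],
    [1,0,0,0,-40,0,0],
    [1,0,0,0,-50,0,0]
  ]
}}

```text
time_s: 2.02
eef_pos: [608.7, -84.2, 238.8]
ee_rot: [0.706, 0.034, 0.707, -0.034]
force: [0.7, -0.3, -0.2]
grip_width: -0.002
```

Run:
```python
from h import *
go(stand(-80,20,240),psi)
```

```text
t 2.02 pos [608.7 -84.2 238.8] F [ 0.7 -0.3 -0.2] w -0.002
delta [ -1.1  14.3 -53.2] [-15.9  -0.1  -0. ]
```

Request:
{"name": "carry_out", "arguments": {
  "deltas": [
    [1,0,7,-27,-8,0,0],
    [1,0,14,-53,-16,0,0],
    [1,0,14,-53,-16,0,0],
    [1,0,14,-53,-16,0,0],
    [1,0,14,-53,-16,0,0]
  ]
}}

```text
time_s: 2.65
eef_pos: [558.1, -65.2, 239.0]
ee_rot: [0.704, -0.062, 0.704, 0.062]
force: [-0.1, 0.8, -0.5]
grip_width: -0.0
```

Run:
```python
from h import *
s=ctrl.sense(); C=cam('wrist',s); i=viewer.capture('wrist'); save('w2.png',i); print(s['eef_pos'],s['dq'].round(3))
i=viewer.capture('side'); save('s2.png',i)
for n,p in dict(bl=(-37.5,-90,30),br=(37.5,-90,30),tl=(-37.5,140,30),tr=(37.5,140,30),nom=(0,0,69)).items(): print(n,proj(C,stand(*p)).round(1))
```

```text
[558.05226017 -65.16107943 238.97412769] [ 0.001 -0.     0.004 -0.001  0.002 -0.005]
bl [183.2 217.7]
br [189.  282.3]
tl [401.8 216.5]
tr [396.4 281.1]
nom [267.5 266. ]
```

View pics/w2.png

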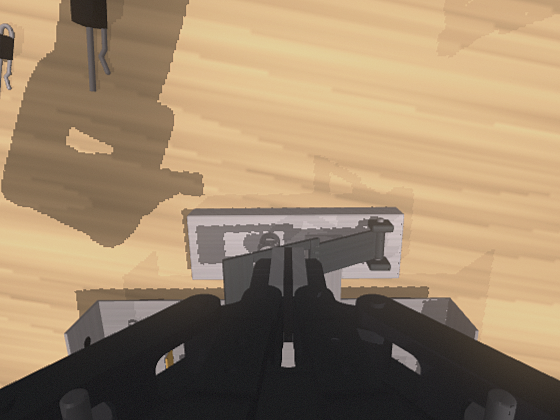

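Wrist view: the rail is at cols 185–403, rows 208–279, with the hinge lugs at (378,245). The strap rises from there to its free end near (224,262), partly hidden by the fingers, and the stud is seen near (268,240). I'll enlarge this together with the side view.

Run:
```python
from h import *
a=cv2.imread('pics/w2.png')[195:290,180:412]; b=cv2.imread('pics/s2.png')[130:235,170:290]
A=cv2.resize(a,None,fx=3.4,fy=3.4,interpolation=cv2.INTER_CUBIC);B=cv2.resize(b,None,fx=2.55,fy=2.55,interpolation=cv2.INTER_CUBIC)
o=np.zeros((A.shape[0]+B.shape[0],A.shape[1],3),np.uint8);o[:A.shape[0]]=A;o[A.shape[0]:,:B.shape[1]]=B
cv2.imwrite('pics/crop2.png',o);print(o.shape,A.shape)
```

```text
(591, 789, 3) (323, 789, 3)
```

View pics/crop2.png

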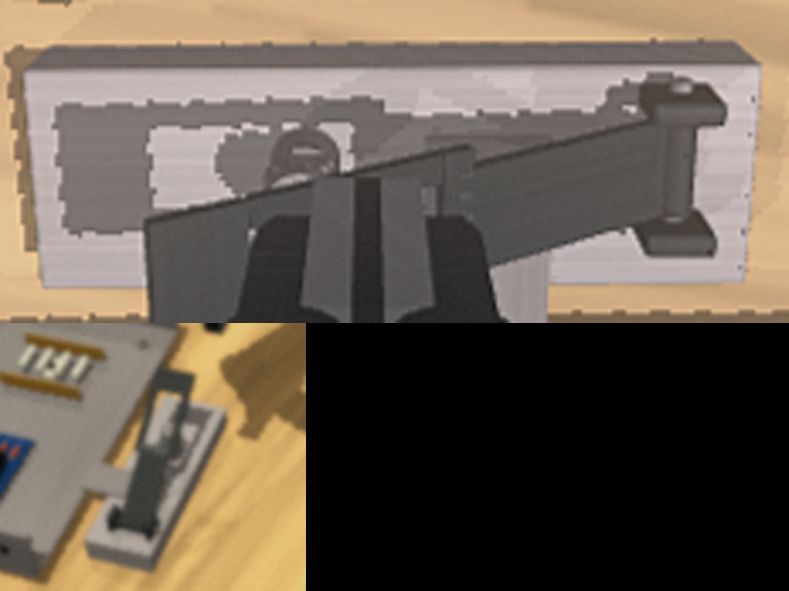

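Run:
```python
from h import *
s=ctrl.sense(); C=cam('wrist',s)
f=lambda u,v:(180+u/3.4-.35,195+v/3.4-.35)
M={'bl':(25,70),'tl':(762,66),'br':(42,285),'tr':(745,281)}
N={'bl':(-37.5,-90),'tl':(-37.5,140),'br':(37.5,-90),'tr':(37.5,140)}
P=np.array([onz(C,*f(*M[k]),30)[:2] for k in M]); Q=np.array([N[k] for k in M],float)
Rm,rs=R.align_vectors(np.c_[P-P.mean(0),[0]*4],np.c_[Q-Q.mean(0),[0]*4]); p=Rm.as_rotvec()[2]
o=P.mean(0)-Rm.as_matrix()[:2,:2]@Q.mean(0); print(P.round(1),'psi',p,'O',o,'rms',rs)
psi_,O_=p,o
ex=np.array([np.cos(p),np.sin(p),0]);ey=np.array([-np.sin(p),np.cos(p),0])
def onx(uv,x):
    oo,d=ray(C,*uv); t=(x-(oo-[*O_,0])@ex)/(d@ex); q=oo+t*d; return (q-[*O_,0])@ey,q[2]
for uv,x in [((146,219),-22),((473,146),-22),((477,163),-16),((650,122),-16)]:
    y,z=onx(f(*uv),x); print('strap',round(y,1),round(z,1),'r',np.hypot(112-y,z-35.5).round(1),'ang',np.arctan2(z-35.5,112-y).round(3))
for uv,z in [((305,153),69),((270,160),69),((340,160),69),((680,170),48)]:
    q=onz(C,*f(*uv),z)-[*O_,0]; print('pt',(q@ex).round(1),(q@ey).round(1))
S=cam('side');
```

```text
[[ 615.4 -161.5]
 [ 574.2   62.3]
 [ 687.4 -148.8]
 [ 645.8   76. ]] psi 0.18239643260749358 O [635.22201189 -67.57605918] rms 2.76793452343153
strap -38.0 109.7 r 167.3 ang 0.459
strap 47.3 59.9 r 69.2 ang 0.36
strap 48.7 58.0 r 67.2 ang 0.341
strap 107.0 23.2 r 13.2 ang -1.18
pt -23.6 -0.6
pt -21.6 -10.5
pt -21.5 9.2
pt -9.5 110.7
```

```bash
sed -i 's/^psi=.*/psi=0.182; O=np.array([637.4,-68.8])/' h.py
python3 - <<'E'
from h import *
go(stand(0,57,90),psi)
E
```

```text
t 2.75 pos [557.9 -65.1 239. ] F [0.8 1.4 1.2] w -0.0
delta [149.   39.3  77.3] [-0.3 -0.  -0. ]
```

Request:
{"name": "carry_out", "arguments": {
  "deltas": [
    [1,30,20,40,0,0,0],
    [1,75,39,77,0,0,0],
    [1,120,39,77,0,0,0],
    [1,149,39,77,0,0,0],
    [1,149,39,77,0,0,0]
  ]
}}

```text
time_s: 3.38
eef_pos: [625.6, -12.7, 88.2]
ee_rot: [0.703, -0.062, 0.706, 0.063]
force: [-0.9, -1.2, 0.1]
grip_width: -0.002
```

Request:
{"name": "carry_out", "arguments": {
  "deltas": [
    [1,10,0,0,0,0,0],
    [1,20,0,0,0,0,0],
    [1,30,0,0,0,0,0],
    [1,36,0,0,0,0,0],
    [1,40,0,0,0,0,0]
  ]
}}

```text
time_s: 4.0
eef_pos: [626.5, -12.9, 50.0]
ee_rot: [0.704, -0.063, 0.704, 0.063]
force: [0.6, -0.1, 2.3]
grip_width: -0.001
```

Request:
{"name": "carry_out", "arguments": {
  "deltas": [
    [1,4,0,0,0,0,0],
    [1,8,0,0,0,0,0],
    [1,10,0,0,0,0,0],
    [1,12,0,0,0,0,0],
    [1,12.5,0,0,0,0,0]
  ]
}}

```text
time_s: 4.62
eef_pos: [626.5, -12.9, 38.0]
ee_rot: [0.704, -0.063, 0.704, 0.063]
force: [-1.9, -0.5, 5.5]
grip_width: 0.004
```

Request:
{"name": "carry_out", "arguments": {
  "deltas": [
    [1,0.5,0,0,0,0,0],
    [1,1,0,0,0,0,0],
    [1,1.5,0,0,0,0,0],
    [1,1.5,0,0,0,0,0],
    [1,1.5,0,0,0,0,0]
  ]
}}

```text
time_s: 5.25
eef_pos: [626.6, -12.9, 38.0]
ee_rot: [0.704, -0.063, 0.704, 0.063]
force: [-6.8, -0.7, 14.8]
grip_width: 0.003
```

The strap is flat: the TCP stopped at 38.0 mm, the given flat height, while the force rose to 15 N. I'll find the stud's y by lightly gripping its top, and take a wrist look first.

Request:
{"name": "carry_out", "arguments": {
  "deltas": [
    [-1,-40,0,0,0,0,0],
    [-1,-80,-25,-5,0,0,0],
    [-1,-112,-57,-10,0,0,0],
    [-1,-112,-57,-10,0,0,0],
    [-1,-112,-57,-10,0,0,0]
  ],
  "newtons": 20
}}

```text
time_s: 5.88
eef_pos: [626.2, -70.0, 147.1]
ee_rot: [0.704, -0.062, 0.705, 0.063]
force: [0.3, 0.7, -0.4]
grip_width: 0.999
```

Run:
```python
from h import *
s=ctrl.sense(); C=cam('wrist',s); i=viewer.capture('wrist'); print(s['eef_pos'])
p=proj(C,stand(0,0,69)); print('nominal stud top px',p, 'y+10',proj(C,stand(0,10,69)),'base',proj(C,stand(0,0,38)))
x0,y0=int(p[0])-100,int(p[1])-110; print(x0,y0)
save('c3.png',cv2.resize(i[max(y0,0):y0+160,x0:x0+200],None,fx=3,fy=3,interpolation=cv2.INTER_CUBIC))
go(stand(0,0,46),psi)
```

```text
[626.20912847 -70.00405418 147.09569624]
nominal stud top px [285.49313635 231.88096751] y+10 [300.45358879 231.80922742] base [285.67066725 218.0393369 ]
185 121
t 5.92 pos [626.1 -69.7 146.8] F [-0.5  0.9 -0.5] w 1.004
delta [100.8  -1.2  11.5] [-0.2 -0.1 -0.1]
```

View pics/c3.png

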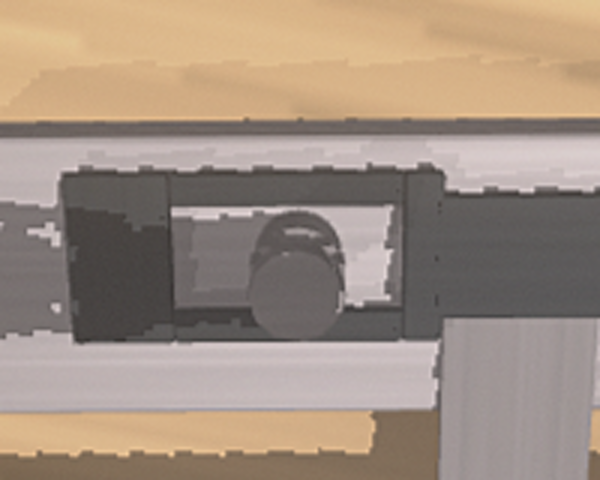

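Crop: the strap lies flat with its slot over the stud. The stud's top circle is centred at about (296,294) in the crop, which is full-frame (283.7,219). The column fits y ≈ −1 mm, but the row is off, so I'll check that against the rail and strap edges.

Run:
```python
from h import *
s=ctrl.sense(); C=cam('wrist',s)
for n,p in dict(railnear=(-37.5,0,30),railfar=(37.5,0,30),strapnear=(-22,-20,38),strapfar=(22,-20,38),strapendnear=(-22,-60,38),studtop_near=(-11,0,69),studtop_far=(11,0,69),stl=(0,-11,69),str_=(0,11,69)).items():
    q=proj(C,stand(*p)); print(n,((q-[185,121])*3).round(0))
```

```text
railnear [300. 138.]
railfar [302. 417.]
strapnear [219. 207.]
strapfar [223. 374.]
strapendnear [ 56. 207.]
studtop_near [300. 286.]
studtop_far [300. 380.]
stl [251. 334.]
str_ [349. 333.]
```

The rail edges agree within 2 mm, but the stud and strap both sit about 9 mm further to −x. So the rail is not centred on the stud axis, which the text never claimed. I'll shift the origin by −8 mm along stand x and feel the stud with the gripper.

```bash
sed -i 's/^psi=.*/psi=0.182; O=np.array([629.5,-70.2])/' h.py
python3 - <<'E'
from h import *
go(stand(0,-1,48),psi)
E
```

```text
t 5.92 pos [626.1 -69.7 146.8] F [-0.5  0.9 -0.5] w 1.004
delta [98.8 -2.2  3.5] [-0.2 -0.1 -0.1]
```

Request:
{"name": "carry_out", "arguments": {
  "deltas": [
    [-1,30,-2,3.5,0,0,0],
    [-1,60,-2,3.5,0,0,0],
    [-1,85,-2,3.5,0,0,0],
    [0.2,98,-2,3.5,0,0,0],
    [0.2,98,-2,3.5,0,0,0]
  ],
  "newtons": 20
}}

```text
time_s: 6.55
eef_pos: [630.0, -71.4, 49.3]
ee_rot: [0.704, -0.063, 0.705, 0.063]
force: [-0.4, 0.7, 0.2]
grip_width: 0.604
```

Request:
{"name": "carry_out", "arguments": {
  "deltas": [
    [0.44,0,0,0,0,0,0],
    [0.46,0,0,0,0,0,0],
    [0.48,0,0,0,0,0,0],
    [0.5,0,0,0,0,0,0],
    [0.55,0,0,0,0,0,0]
  ],
  "newtons": 20
}}

```text
time_s: 7.18
eef_pos: [630.8, -71.9, 51.0]
ee_rot: [0.705, -0.063, 0.704, 0.063]
force: [-2.4, 1.5, 4.9]
grip_width: 0.253
```

Run:
```python
from h import *
s=ctrl.sense();c,n=np.cos(psi),np.sin(psi)
print(s['eef_pos'],s['force'],'stand xy force',s['force'][:2]@[c,n],s['force'][:2]@[-n,c],s['grip_width']*85,s['wrist_torque'])
d=s['eef_pos'][:2]-O; print('stand',d@[c,n],d@[-n,c])
```

```text
[630.78629915 -71.92817839  50.98461355] [-2.36240128  1.49539695  4.92207599] stand xy force -2.052720855588909 1.8982857825215527 21.465099465096362 [0.45919533 0.22421298 0.01491407]
stand 0.952259271925541 -1.9324513804072698
```

The stud is gripped at 21.5 mm with under 2 N lateral, so its centre is at stand y = −1.9 in my frame, which agrees with the picture. Now I'll release and go over the cotter.

```bash
sed -i 's/^psi=.*/&; YS=-1.9/' h.py
python3 - <<'E'
from h import *
go([432,-282,150],0.07)
E
```

```text
t 7.17 pos [630.8 -71.9  51. ] F [-2.4  1.5  4.9] w 0.253
delta [ -99.2 -171.7 -232.7] [6.2 0.  0. ]
```

Request:
{"name": "carry_out", "arguments": {
  "deltas": [
    [-0.2,0,0,0,0,0,0],
    [-1,0,0,0,0,0,0],
    [-1,-40,0,0,0,0,0],
    [-1,-90,0,0,0,0,0],
    [-1,-99,-20,-25,0,0,0]
  ]
}}

```text
time_s: 7.8
eef_pos: [611.0, -95.9, 152.6]
ee_rot: [0.706, -0.064, 0.702, 0.063]
force: [-0.1, -1.8, -1.1]
grip_width: 0.998
```

Run:
```python
from h import *
go([432,-282,150],0.07)
```

```text
t 7.8 pos [611.  -95.9 152.6] F [-0.1 -1.8 -1.1] w 0.998
delta [   2.  -151.1 -209.4] [6.3 0.3 0.2]
```

Request:
{"name": "carry_out", "arguments": {
  "deltas": [
    [-1,2,-36,-50,6.3,0,0],
    [-1,2,-72,-100,6.3,0,0],
    [-1,2,-108,-150,6.3,0,0],
    [-1,2,-144,-200,6.3,0,0],
    [-1,2,-151,-209,6.3,0,0]
  ]
}}

```text
time_s: 8.43
eef_pos: [428.3, -283.9, 147.3]
ee_rot: [0.707, -0.023, 0.707, 0.022]
force: [-0.2, 0.3, -0.7]
grip_width: 1.001
```

Request:
{"name": "carry_out", "arguments": {
  "deltas": [
    [-1,0,0,0,0,0,0],
    [-1,0,0,0,0,0,0],
    [-1,0,0,0,0,0,0],
    [-1,0,0,0,0,0,0],
    [-1,0,0,0,0,0,0]
  ]
}}

```text
time_s: 9.05
eef_pos: [430.6, -281.4, 147.3]
ee_rot: [0.707, -0.024, 0.707, 0.024]
force: [-0.3, 0.2, -0.6]
grip_width: 1.003
```

Run:
```python
from h import *
s=ctrl.sense(); C=cam('wrist',s); i=viewer.capture('wrist'); print(s['eef_pos'])
p=proj(C,[450,-282,13]); x0,y0=int(p[0])-110,int(p[1])-80;print(p,x0,y0)
save('c4.png',cv2.resize(i[y0:y0+180,x0:x0+220],None,fx=3,fy=3,interpolation=cv2.INTER_CUBIC))
```

```text
[ 430.59474189 -281.44967181  147.2670293 ]
[284.75597387 218.12192436] 174 138
```

View pics/c4.png

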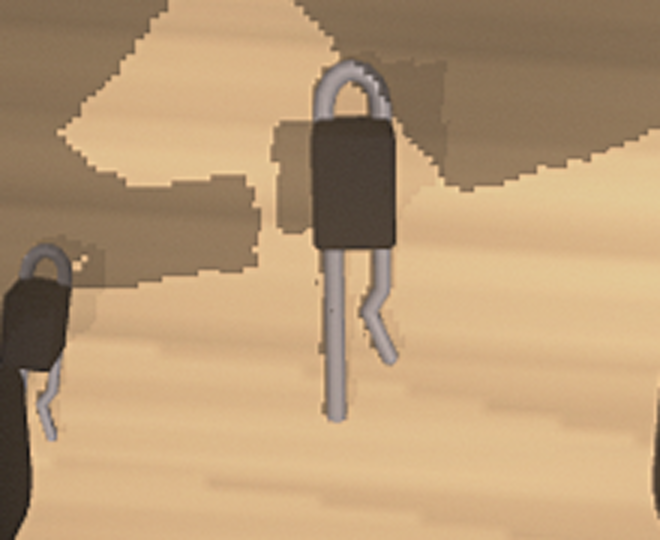

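Crop: the cotter's tab spans (313–395, 117–247). Its straight leg runs from (333,250) to the tip at (336,421), with the spring leg on the right (+y) as described. The leg is nearly parallel to tool z.

Run:
```python
from h import *
s=ctrl.sense(); C=cam('wrist',s)
f=lambda u,v:(174+u/3-.33,138+v/3-.33)
a=onz(C,*f(333.5,255),3);b=onz(C,*f(336,415),3); yaw=np.arctan2(b[1]-a[1],b[0]-a[0])
tip=onz(C,*f(336,421),3); fr=onz(C,*f(354,247),26); l=onz(C,*f(313,230),26); r=onz(C,*f(395,230),26)
print('yaw',yaw,'tip',tip,'front',fr,'width',np.linalg.norm(l-r))
e=np.array([np.cos(yaw),np.sin(yaw),0]);n=np.array([-e[1],e[0],0])
org1=tip-60*e; org2=fr-6*n; print('origin from tip',org1,'from front edge',org2)
org=(org1+org2)/2; tab=org-17*e+6*n; print('tab',tab)
go([*tab[:2],30],yaw);
```

```text
yaw 0.08053874121471255 tip [ 509.49242094 -277.41810898    3.        ] front [ 447.02447866 -276.68952276   26.        ] width 21.539147240349855
origin from tip [ 449.68691045 -282.24521101    3.        ] from front edge [ 447.50718886 -282.67007381   26.        ]
tab [ 431.16944481 -277.84477027   14.5       ]
t 9.1 pos [ 430.5 -281.5  147.3] F [0.4 0.2 0.1] w 1.002
delta [117.3   3.6   0.9] [-0.7 -0.  -0. ]
```

Request:
{"name": "carry_out", "arguments": {
  "deltas": [
    [-1,40,3.6,1,-0.7,0,0],
    [-1,85,3.6,1,-0.7,0,0],
    [-1,117,3.6,1,-0.7,0,0],
    [-0.3,138,3.6,1,-0.7,0,0],
    [0,145,3.6,1,-0.7,0,0]
  ],
  "newtons": 40
}}

```text
time_s: 9.72
eef_pos: [430.8, -277.7, 1.3]
ee_rot: [0.706, -0.028, 0.707, 0.029]
force: [0.8, 0.4, 0.6]
grip_width: 0.605
```

Request:
{"name": "carry_out", "arguments": {
  "deltas": [
    [0.3,0,0,0,0,0,0],
    [0.42,0,0,0,0,0,0],
    [0.5,0,0,0,0,0,0],
    [1,0,0,0,0,0,0],
    [1,0,0,0,0,0,0]
  ],
  "newtons": 40
}}

```text
time_s: 10.35
eef_pos: [431.6, -278.4, 3.3]
ee_rot: [0.707, -0.029, 0.706, 0.028]
force: [-1.3, 0.8, 6.4]
grip_width: 0.247
```

Run:
```python
from h import *
go([432,-282,120],psi)
```

```text
t 10.35 pos [ 431.6 -278.4    3.3] F [-1.3  0.8  6.4] w 0.247
delta [-116.7   -3.7    0.3] [-5.9  0.1  0.1]
```

The tab is gripped (opening 21 mm). Lifting, then carrying it to a point in front of the hole.

Request:
{"name": "carry_out", "arguments": {
  "deltas": [
    [1,-30,0,0,0,0,0],
    [1,-70,0,0,0,0,0],
    [1,-100,0,0,-3,0,0],
    [1,-117,0,0,-5.9,0,0],
    [1,-117,0,0,-5.9,0,0]
  ],
  "newtons": 60
}}

```text
time_s: 10.98
eef_pos: [431.5, -278.4, 120.4]
ee_rot: [0.705, -0.065, 0.704, 0.064]
force: [-0.5, 0.2, -1.0]
grip_width: 0.244
```

Run:
```python
from h import *
go(stand(-105,YS+6,100),psi)
```

```text
t 10.97 pos [ 431.5 -278.4  120.4] F [-0.5  0.2 -1. ] w 0.244
delta [ 20.2 173.1 127.4] [0.  0.1 0.1]
```

Request:
{"name": "carry_out", "arguments": {
  "deltas": [
    [1,0,48,35,0,0,0],
    [1,5,96,70,0,0,0],
    [1,12,144,105,0,0,0],
    [1,20,173,127,0,0,0],
    [1,20,173,127,0,0,0]
  ]
}}

```text
time_s: 11.6
eef_pos: [524.4, -82.6, 97.7]
ee_rot: [0.703, -0.065, 0.705, 0.066]
force: [0.2, 0.1, -0.9]
grip_width: 0.243
```

Run:
```python
from h import *
go(stand(-105,YS+6,54.3),psi)
for n in ['scene','side','wrist']: save(n+'5.png',viewer.capture(n))
C=cam('scene'); s=ctrl.sense(); e=np.array([np.cos(psi),np.sin(psi),0]); nn=np.array([-e[1],e[0],0]); p=s['eef_pos']
org=p+17*e-6*nn+[0,0,-3.3]; tip=org+60*e+[0,0,3]; root=org+[0,0,3]
S=cam('side')
print('pred scene tip',proj(C,tip),'root',proj(C,root),'side',proj(S,tip),proj(S,root))
a=cv2.imread('pics/scene5.png')[200:300,240:370];b=cv2.imread('pics/side5.png')[120:220,200:330]
cv2.imwrite('pics/crop5.png',cv2.resize(np.hstack([a,b]),None,fx=3,fy=3,interpolation=cv2.INTER_CUBIC))
```

```text
t 11.6 pos [524.4 -82.6  97.7] F [ 0.2  0.1 -0.9] w 0.243
delta [43.4 -2.8  0.7] [ 0.2 -0.1 -0.1]
pred scene tip [305.33756553 237.37030388] root [280.79672676 230.70569384] side [245.20681622 165.13057187] [266.43513882 169.74803201]
```

View pics/crop5.png

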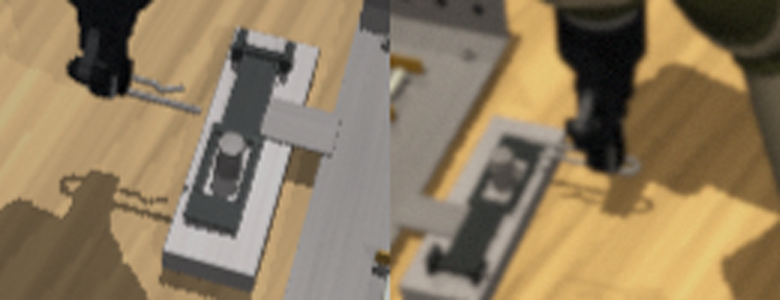

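Crop: the cotter is held straight, with the leg tip in the scene view at (306.7,236.7) against a predicted (305.3,237.4). The strap is flat over the stud. Lowering to hole height.

Request:
{"name": "carry_out", "arguments": {
  "deltas": [
    [1,20,-2,0,0,0,0],
    [1,35,-2,0,0,0,0],
    [1,43,-2,0,0,0,0],
    [1,43,-2,0,0,0,0],
    [1,43,-2,0,0,0,0]
  ]
}}

```text
time_s: 12.38
eef_pos: [525.2, -87.0, 56.8]
ee_rot: [0.704, -0.065, 0.704, 0.064]
force: [0.4, 0.0, 0.5]
grip_width: 0.241
```

```bash
cat >> h.py <<'E'
def st():
    s=ctrl.sense();c,n=np.cos(psi),np.sin(psi);d=s['eef_pos'][:2]-O;F=s['force'];q=s['wrist_torque']
    print('t',round(s['time_s'],2),'stand',np.round([d@[c,n],d@[-n,c],s['eef_pos'][2]],2),'F',np.round([F[:2]@[c,n],F[:2]@[-n,c],F[2]],1),'w',round(s['grip_width']*85,1))
E
python3 - <<'E'
from h import *
st(); go(stand(-105,YS+6,54.3),psi)
E
```

```text
t 12.38 stand [-105.57    2.35   56.8 ] F [ 0.4 -0.   0.5] w 20.5
t 12.38 pos [525.2 -87.   56.8] F [0.4 0.  0.5] w 0.241
delta [2.5 1.8 0.6] [0. 0. 0.]
```

Request:
{"name": "carry_out", "arguments": {
  "deltas": [
    [1,2.5,1.8,4,0,0,0],
    [1,2.5,1.8,8,0,0,0],
    [1,2.5,1.8,12,0,0,0],
    [1,2.5,1.8,12,0,0,0],
    [1,2.5,1.8,12,0,0,0]
  ]
}}

```text
time_s: 13.0
eef_pos: [536.4, -82.9, 53.8]
ee_rot: [0.704, -0.064, 0.704, 0.065]
force: [0.9, -0.9, 0.3]
grip_width: 0.241
```

Run:
```python
from h import *
st(); go(stand(-80,YS+6,54.3),psi)
```

```text
t 13.0 stand [-93.88   4.39  53.76] F [ 0.7 -1.1  0.3] w 20.5
t 13.0 pos [536.4 -82.9  53.8] F [ 0.9 -0.9  0.3] w 0.241
delta [-0.5 -0.3 13.9] [ 0. -0. -0.]
```

Request:
{"name": "carry_out", "arguments": {
  "deltas": [
    [1,-0.5,-0.3,2,0,0,0],
    [1,-0.5,-0.3,4,0,0,0],
    [1,-0.5,-0.3,7,0,0,0],
    [1,-0.5,-0.3,9,0,0,0],
    [1,-0.5,-0.3,11,0,0,0]
  ]
}}

```text
time_s: 13.62
eef_pos: [547.5, -81.1, 54.3]
ee_rot: [0.704, -0.064, 0.704, 0.065]
force: [0.7, -0.9, -0.7]
grip_width: 0.245
```

```bash
python3 -c "
from h import *
st()"
```

```text
t 13.62 stand [-82.67   4.12  54.27] F [ 0.6 -1.  -0.7] w 20.8
```

Request:
{"name": "carry_out", "arguments": {
  "deltas": [
    [1,0,0,1,0,0,0],
    [1,0,0,2,0,0,0],
    [1,0,0,3,0,0,0],
    [1,0,0,4,0,0,0],
    [1,0,0,5,0,0,0]
  ]
}}

```text
time_s: 14.25
eef_pos: [552.3, -80.3, 54.3]
ee_rot: [0.704, -0.064, 0.704, 0.064]
force: [0.8, -0.4, -0.3]
grip_width: 0.244
```

Request:
{"name": "carry_out", "arguments": {
  "deltas": [
    [1,0,0,1,0,0,0],
    [1,0,0,2,0,0,0],
    [1,0,0,3,0,0,0],
    [1,0,0,4,0,0,0],
    [1,0,0,5,0,0,0]
  ]
}}

```text
time_s: 14.88
eef_pos: [557.2, -79.4, 54.3]
ee_rot: [0.704, -0.064, 0.704, 0.064]
force: [0.2, 0.4, -0.5]
grip_width: 0.243
```

```bash
python3 -c "
from h import *
st()"
```

```text
t 14.88 stand [-72.77   4.09  54.31] F [ 0.2  0.3 -0.5] w 20.6
```

The leg has gone about 13 mm past the mouth with no force, so it is in the hole. Continuing to the spring.

Request:
{"name": "carry_out", "arguments": {
  "deltas": [
    [1,0,0,2,0,0,0],
    [1,0,0,4,0,0,0],
    [1,0,0,6,0,0,0],
    [1,0,0,8,0,0,0],
    [1,0,0,10,0,0,0]
  ]
}}

```text
time_s: 15.5
eef_pos: [567.1, -77.5, 54.3]
ee_rot: [0.704, -0.064, 0.704, 0.065]
force: [-0.2, 0.5, -0.3]
grip_width: 0.248
```

Request:
{"name": "carry_out", "arguments": {
  "deltas": [
    [1,0,0,2,0,0,0],
    [1,0,0,4,0,0,0],
    [1,0,0,6,0,0,0],
    [1,0,0,8,0,0,0],
    [1,0,0,10,0,0,0]
  ]
}}

```text
time_s: 16.12
eef_pos: [576.5, -75.5, 54.1]
ee_rot: [0.704, -0.064, 0.705, 0.065]
force: [-2.5, 1.0, -1.2]
grip_width: 0.242
```

```bash
python3 -c "
from h import *
st()"
```

```text
t 16.12 stand [-53.09   4.41  54.09] F [-2.2  1.4 -1.2] w 20.6
```

Request:
{"name": "carry_out", "arguments": {
  "deltas": [
    [1,0,0,2,0,0,0],
    [1,0,0,4,0,0,0],
    [1,0,0,6,0,0,0],
    [1,0,0,7,0,0,0],
    [1,0,0,8,0,0,0]
  ]
}}

```text
time_s: 16.75
eef_pos: [584.7, -74.1, 54.4]
ee_rot: [0.704, -0.065, 0.704, 0.065]
force: [-1.7, 2.3, -0.9]
grip_width: 0.246
```

```bash
python3 -c "
from h import *
st()"
```

```text
t 16.75 stand [-44.74   4.26  54.37] F [-1.2  2.6 -0.9] w 20.9
```

Request:
{"name": "carry_out", "arguments": {
  "deltas": [
    [1,0,0,2,0,0,0],
    [1,0,0,4,0,0,0],
    [1,0,0,6,0,0,0],
    [1,0,0,8,0,0,0],
    [1,0,0,9,0,0,0]
  ]
}}

```text
time_s: 17.38
eef_pos: [594.0, -72.8, 54.5]
ee_rot: [0.705, -0.065, 0.704, 0.064]
force: [-1.0, 3.3, 0.6]
grip_width: 0.244
```

```bash
python3 -c "
from h import *
st()"
```

```text
t 17.38 stand [-35.36   3.91  54.48] F [-0.4  3.4  0.6] w 20.7
```

Request:
{"name": "carry_out", "arguments": {
  "deltas": [
    [1,0,0,1,0,0,0],
    [1,0,0,2,0,0,0],
    [1,0,0,3,0,0,0],
    [1,0,0,3.5,0,0,0],
    [1,0,0,3.5,0,0,0]
  ]
}}

```text
time_s: 18.0
eef_pos: [597.1, -72.2, 54.4]
ee_rot: [0.704, -0.065, 0.704, 0.064]
force: [-0.6, -0.1, -0.8]
grip_width: 0.246
```

```bash
python3 -c "
from h import *
st()"
```

```text
t 18.0 stand [-32.21   3.89  54.38] F [-0.6 -0.  -0.8] w 20.9
```

The lateral spring force fell from 3.4 N to 0, so it has snapped over. Now I'll feel for the tab striking the stud, which is 2 mm past home.

Request:
{"name": "carry_out", "arguments": {
  "deltas": [
    [1,0,0,0.6,0,0,0],
    [1,0,0,1.2,0,0,0],
    [1,0,0,1.8,0,0,0],
    [1,0,0,2.4,0,0,0],
    [1,0,0,2.4,0,0,0]
  ]
}}

```text
time_s: 18.62
eef_pos: [599.3, -71.6, 54.3]
ee_rot: [0.704, -0.064, 0.704, 0.064]
force: [-0.2, 0.2, -0.8]
grip_width: 0.244
```

```bash
python3 -c "
from h import *
st()"
```

```text
t 18.62 stand [-29.9    4.09  54.29] F [-0.1  0.2 -0.8] w 20.7
```

Request:
{"name": "carry_out", "arguments": {
  "deltas": [
    [1,0,0,0.5,0,0,0],
    [1,0,0,1,0,0,0],
    [1,0,0,1.5,0,0,0],
    [1,0,0,1.5,0,0,0],
    [1,0,0,1.5,0,0,0]
  ]
}}

```text
time_s: 19.25
eef_pos: [600.7, -71.3, 54.3]
ee_rot: [0.704, -0.064, 0.704, 0.065]
force: [-0.8, -0.2, 0.0]
grip_width: 0.243
```

```bash
python3 -c "
from h import *
st()"
```

```text
t 19.25 stand [-28.52   4.12  54.28] F [-0.8 -0.1  0. ] w 20.7
```

Request:
{"name": "carry_out", "arguments": {
  "deltas": [
    [1,0,0,0.4,0,0,0],
    [1,0,0,0.8,0,0,0],
    [1,0,0,1.2,0,0,0],
    [1,0,0,1.2,0,0,0],
    [1,0,0,1.2,0,0,0]
  ]
}}

```text
time_s: 19.88
eef_pos: [600.8, -71.2, 54.2]
ee_rot: [0.703, -0.064, 0.705, 0.065]
force: [-8.8, -1.3, 3.4]
grip_width: 0.247
```

```bash
python3 -c "
from h import *
st()"
```

```text
t 19.88 stand [-28.39   4.16  54.25] F [-8.9  0.4  3.4] w 21.0
```

The tab struck the stud at TCP x = −28.4 (8.9 N). I'll back off 2 mm to home and look before releasing.

Request:
{"name": "carry_out", "arguments": {
  "deltas": [
    [1,0,0,-1,0,0,0],
    [1,0,0,-2,0,0,0],
    [1,0,0,-3,0,0,0],
    [1,0,0,-3,0,0,0],
    [1,0,0,-3,0,0,0]
  ]
}}

```text
time_s: 20.5
eef_pos: [599.1, -71.6, 54.3]
ee_rot: [0.704, -0.065, 0.704, 0.064]
force: [0.1, -0.1, -1.0]
grip_width: 0.248
```

Run:
```python
from h import *
st()
for n in ['scene','side']: save(n+'6.png',viewer.capture(n))
a=cv2.imread('pics/scene6.png')[200:300,270:370];b=cv2.imread('pics/side6.png')[120:220,190:290]
cv2.imwrite('pics/crop6.png',cv2.resize(np.hstack([a,b]),None,fx=4,fy=4,interpolation=cv2.INTER_CUBIC))
```

```text
t 20.5 stand [-30.13   4.1   54.32] F [ 0.1 -0.1 -1. ] w 21.1
```

View pics/crop6.png

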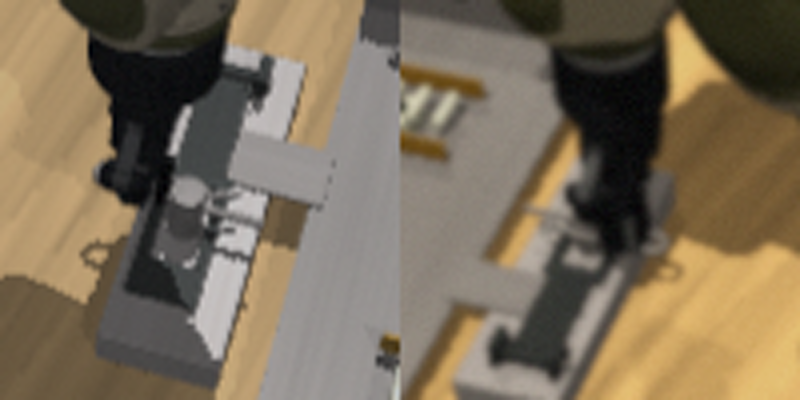

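Crop: the straight leg comes out behind the stud and the spring leg's flare lies behind it on the +y side, with the strap flat. Releasing and lifting.

Request:
{"name": "carry_out", "arguments": {
  "deltas": [
    [0.4,0,0,0,0,0,0],
    [0.2,0,0,0,0,0,0],
    [-0.1,0,0,0,0,0,0],
    [-0.4,0,0,0,0,0,0],
    [-0.4,0,0,0,0,0,0]
  ]
}}

```text
time_s: 21.22
eef_pos: [599.0, -71.6, 54.3]
ee_rot: [0.704, -0.065, 0.704, 0.065]
force: [-0.2, -0.3, -0.2]
grip_width: 0.698
```

Request:
{"name": "carry_out", "arguments": {
  "deltas": [
    [-0.4,-15,0,0,0,0,0],
    [-0.4,-40,0,0,0,0,0],
    [-0.4,-75,0,0,0,0,0],
    [-0.4,-100,0,10,0,0,0],
    [-0.4,-100,0,20,0,0,0]
  ]
}}

```text
time_s: 21.85
eef_pos: [620.0, -68.2, 157.1]
ee_rot: [0.706, -0.065, 0.703, 0.064]
force: [-0.7, -0.3, 0.2]
grip_width: 0.699
```

Run:
```python
from h import *
st()
s=ctrl.sense(); C=cam('wrist',s); i=viewer.capture('wrist')
p=proj(C,stand(0,0,54)); print(p); x0,y0=int(p[0])-100,max(int(p[1])-100,0); print(x0,y0)
e=lambda x,y,z:((proj(C,stand(x,y+YS,z))-[x0,y0])*3).round(0)
print('pred: origin',e(-13,0,54),'tip',e(47,0,54),'throat',e(12.5,10,54),'tab top front',e(-13,6,77))
save('c7.png',cv2.resize(i[y0:y0+190,x0:x0+200],None,fx=3,fy=3,interpolation=cv2.INTER_CUBIC))
for n in ['scene','side']: save(n+'7.png',viewer.capture(n))
```

```text
t 21.85 stand [ -9.     3.71 157.13] F [-0.8 -0.2  0.2] w 59.4
[282.15507594 216.72006915]
182 116
pred: origin [292. 251.] tip [294. 476.] throat [333. 350.] tab top front [317. 277.]
```

View pics/c7.png

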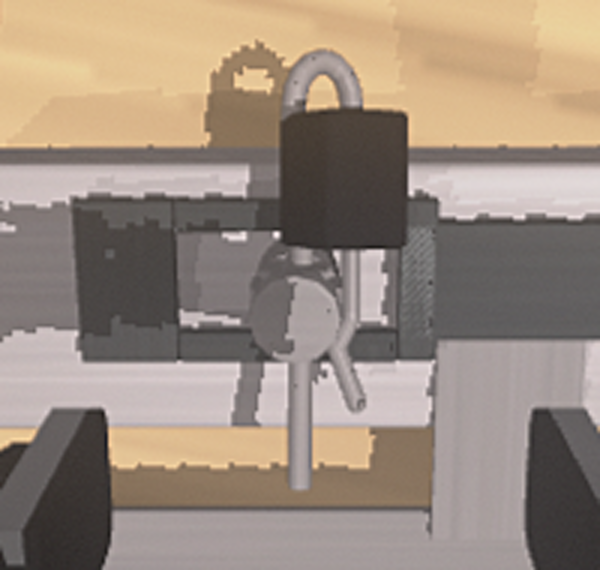

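Run:
```python
from h import *
s=ctrl.sense(); C=cam('wrist',s); ex=np.array([np.cos(psi),np.sin(psi),0]);ey=np.array([-ex[1],ex[0],0])
f=lambda u,v:(182+u/3-.33,116+v/3-.33)
def m(u,v,z): q=onz(C,*f(u,v),z)-[*O,0]; return (q@ex).round(1),(q@ey-YS).round(1)
print('stud top (expect 0,0)',m(295.5,320,69)); b=m(295.5,320,69)[0]
print('strap near/far edge z38 (expect -22/22)',m(128,200,38),m(128,359,38))
for a in (0,.1,.2):   # droop about hole middle
    t=lambda x:54+np.sin(a)*x
    print(a,'tip x',m(300,488,t(47))[0]-b,'exp 47; throat',m(352,325,t(12.5))[0]-b,'exp 12.5; spring tip',m(360,405,t(27))[0]-b,'exp 27; tab front top',m(345,247,t(-13)+23)[0]-b,'exp',-13+23*-a if 0 else -13)
```

```text
stud top (expect 0,0) (np.float64(-4.0), np.float64(1.8))
strap near/far edge z38 (expect -22/22) (np.float64(-25.4), np.float64(-40.6)) (np.float64(16.8), np.float64(-42.5))
0 tip x 49.6 exp 47; throat 6.2 exp 12.5; spring tip 27.0 exp 27; tab front top -19.1 exp -13
0.1 tip x 47.2 exp 47; throat 5.7 exp 12.5; spring tip 25.9 exp 27; tab front top -18.8 exp -13
0.2 tip x 44.9 exp 47; throat 5.3 exp 12.5; spring tip 24.8 exp 27; tab front top -18.5 exp -13
```

Crop: the cotter hangs in the hole, with the tab at (345,180), the leg tip at (300,488), the spring's throat behind the stud near (335,345) and its flare at (360,405). The arm was still moving, so I'll let it settle and measure once more.

Request:
{"name": "carry_out", "arguments": {
  "deltas": [
    [-0.4,-10,0,0,0,0,0],
    [-0.4,-10,0,0,0,0,0],
    [-0.4,-10,0,0,0,0,0],
    [-0.4,-10,0,0,0,0,0],
    [-0.4,-10,0,0,0,0,0]
  ]
}}

```text
time_s: 22.62
eef_pos: [618.6, -68.0, 164.1]
ee_rot: [0.704, -0.064, 0.704, 0.065]
force: [0.7, 0.5, 0.0]
grip_width: 0.696
```

Run:
```python
from h import *
st()
i=viewer.capture('wrist'); save('w8.png',i)
save('c8.png',cv2.resize(i[125:285,232:342],None,fx=3.7,fy=3.7,interpolation=cv2.INTER_CUBIC))
```

```text
t 22.62 stand [-10.3    4.15 164.15] F [0.8 0.4 0. ] w 59.1
```

View pics/c8.png

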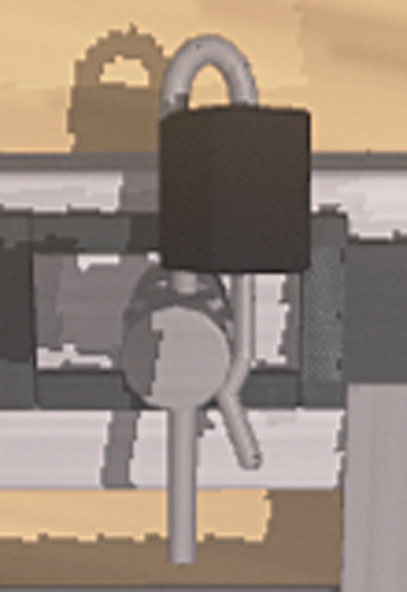

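Crop: stud top at (177,357), leg tip (182,562), inner bend of the spring (222,395), flare end (252,468), tab's top front edge at row 271.

Run:
```python
from h import *
s=ctrl.sense(); C=cam('wrist',s); ex=np.array([np.cos(psi),np.sin(psi),0])
f=lambda u,v:(232+u/3.7-.36,125+v/3.7-.36)
m=lambda u,v,z:(onz(C,*f(u,v),z)-[*O,0])@ex
b=m(177,357,69); print('bias',b)
for a in (.1,.15,.2,.25):
    c,n=np.cos(a),np.sin(a)
    g=lambda u,v,x,h: m(u,v,54+n*x+c*h)-b-(c*x-n*h)   # residual vs home pose drooped by a about the hole
    print(a,'residuals tip',g(182,562,47,3).round(1),'throat',g(222,395,12.5,0).round(1),'flare',g(252,468,27,0).round(1),'tabtop',g(235,271,-13,23).round(1))
```

```text
bias -0.9418513595602839
0.1 residuals tip 0.7 throat 0.2 flare 1.4 tabtop -3.5
0.15 residuals tip -0.0 throat 0.1 flare 1.0 tabtop -2.3
0.2 residuals tip -0.6 throat -0.0 flare 0.6 tabtop -1.1
0.25 residuals tip -1.1 throat -0.1 flare 0.4 tabtop 0.1
```

With the arm settled, all four features fit the home pose, drooped 0.2 rad, to about 1 mm. Handing in.

```bash
python3 -c "
from h import *
st(); print(order.finish_job())"
```

```text
t 22.68 stand [-10.28   4.14 164.2 ] F [-0.4  0.6 -0.4] w 59.3
the job is handed in; nothing more can be done
None
```

The strap is folded flat over the stud, and the cotter is through the cross hole, snapped over and released at home. I handed the job in at 22.7 s of the 72 s allowed; it reports no verdict.

- **Strap:** I pressed it down until the finger tip stopped at 38.0 mm, the given flat height, while the force rose to about 15 N.
- **Stud:** I found its y offset by gripping its top lightly with 20 N. It stood 1.9 mm to −y of the slot middle as I had measured it.
- **Cotter:** I took the largest of the three look-alikes by its tab. The leg entered the hole with no measurable force. The sideways spring force rose to 3.4 N and then dropped to zero as it snapped over. The tab struck the stud at 8.9 N, so I backed off 1.7 mm and let go.
- **Final check:** A last settled wrist picture fits the home pose, drooped 0.2 rad, within about 1 mm at the tip, throat, flare and tab. The gripper was clear and touching nothing.

**Disagreements:**
- The scene and wrist cameras differed by about 4 mm on the stand's position.
- My first stand origin was 8 mm off along x, because I had assumed the rail was centred on the stud. I corrected it from the picture and by feel before inserting.
- The x force while the spring rode over the stud read only 1 to 2 N, less than the 5 to 12 N stated, but I read it only between moves.
- I did not look at the spool, jar and screwdriver again at the end; the arm was not taken near them.

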